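# Sort the model railway parts into their trays

### The job

Tidy the model railway bench: put both short pieces of track in the long wooden tray, both wagon bogies in the round tin and the buffer stop in the small square tray. Set each part down, without dropping it, so that it ends right way up and flat on the tray's floor, not on top of another part or on a rim. Leave the small paint pot and the roll of tape where they are.

Things in the scene. Friction and masses are not known exactly. Their poses are not given: they have to be found in the camera images.
- track_a: short straight model track, one of two alike: six dark wooden sleepers across two steel rails. 80 mm long (its x), 44 mm over the sleeper ends (its y), 15 mm high: sleepers 8 mm thick and wide, 5 mm gaps; above them rails 7 mm high, 30 mm over their outer faces. About 60 g. Origin: centre of underside, z up. Starts flat on the table at any yaw; grip across sleeper ends or rails.
- track_b: short straight model track, one of two alike: six dark wooden sleepers across two steel rails. 80 mm long (its x), 44 mm over the sleeper ends (its y), 15 mm high: sleepers 8 mm thick and wide, 5 mm gaps; above them rails 7 mm high, 30 mm over their outer faces. About 60 g. Origin: centre of underside, z up. Starts flat on the table at any yaw; grip across sleeper ends or rails.
- bogie_a: wagon bogie (four-wheeled truck) of dark steel, one of two alike: 60 mm long (its x), 36 mm wide (its y) over flat side frames that span 8 to 22 mm above its underside; brass pivot pin on top to 26 mm. The 20 mm wheels do not turn. About 90 g. Origin: centre of underside (wheel treads), z up. Starts on its wheels on the table at any yaw; grip across the side frames.
- bogie_b: wagon bogie (four-wheeled truck) of dark steel, one of two alike: 60 mm long (its x), 36 mm wide (its y) over flat side frames that span 8 to 22 mm above its underside; brass pivot pin on top to 26 mm. The 20 mm wheels do not turn. About 90 g. Origin: centre of underside (wheel treads), z up. Starts on its wheels on the table at any yaw; grip across the side frames.
- buffer_stop: model buffer stop: base of sleepers and rails, 60 mm long (its x), 36 mm wide (its y), 14 mm high; above its middle on two posts a wooden cross-beam 12 mm thick (x), 44 mm long (y), 28 to 44 mm above the underside; thin braces under the beam slope to the +x end. About 60 g. Origin: centre of underside, z up. Starts upright on the table at any yaw; grip the two ends of the beam.
- long_tray: long shallow wooden tray, fixed, open on top: outside 242 mm (its x) by 122 mm (its y) by 22 mm high, walls and floor 6 mm thick, so inside 230 by 110 mm. Origin at the centre of its underside, on the table; z up. Its long side lies roughly along world y. Starts empty; for the track.
- round_tin: shallow round metal tin, fixed, open on top: 184 mm outside diameter, 22 mm high, wall 3 mm, floor 5 mm thick, so 178 mm across inside. Origin at the centre of its underside, on the table; z up. Starts empty; for the bogies.
- square_tray: small square grey plastic tray, fixed, open on top: outside 126 by 126 mm, 26 mm high, walls and floor 5 mm thick, so inside 116 by 116 mm. Origin at the centre of its underside, on the table; z up. Starts empty; for the buffer stop.
- pot: small closed round paint pot of amber glass with a white lid, a bystander among the parts: 34 mm across, 36 mm high, loose, 50 g. Origin at the centre of its underside.
- tape: small roll of pale paper tape lying flat, a bystander among the parts: 40 mm across with a 24 mm hole, 16 mm high, loose, 40 g. Origin at the centre of its underside.
There are look-alikes about, which are no part of the job. Leave any purple look-alike of the track_a alone.

How it is judged:
By the outcome, as a careful person would: the job done as asked, in the order asked, and still so for the second after the job is handed in, with the robot touching nothing.
It also fails if it takes over 112 s, if anything falls off the work surface, if the arm or the gripper's body presses on something with over 40 N, if the wrist force passes 120 N, or if a joint passes its speed limit or range.

### The arm

A 7-joint arm with a two-finger parallel gripper is mounted at the origin on the work surface. World frame = base frame: x ahead of the robot, y to its left, z up, the work surface at z = 0. Lengths are in m, angles in rad, forces in N, time in s.
With the tool pointing down it reaches from about 0.425 to 0.875 m from the base axis. Payload 4.7 kg.
Tool frame: the origin (TCP) lies on the centre line of the jaws, within the pads' length; the fingertips stand ahead of it and the grasp point (between the pads) lies 2 mm behind it (nose_length is the z of the fingertips in the tool frame, in m); z points along the fingers, y is the line along which they close (so a half turn about z gives the same grasp; the last joint's range is limited). The gripper opens to 87 mm and grips with 3 to 60 N. Pads are 19 mm wide; open, the fingers measure 117 mm over their backs; the gripper's body (75 mm by 190 mm) begins 51 mm behind the grasp point.
Start: joints at [1.364, 0.321, -0.07, 1.45, 0.023, 1.371, -0.057], TCP at [0.142, -0.634, 0.24] pointing down, gripper open.
Joint ranges: [-2.86, 2.86], [-0.3, 2.09], [-1.38, 1.24], [0.06, 2.45], [-1.56, 4.7], [0.09, 2.05], [-2.69, 2.69]. Speed limits (rad/s): [2.57, 2.57, 3.14, 3.14, 3.14, 3.14, 3.14].

### API

Orientations are given as a rotation vector (axis times angle).
In Python, from bench import * gives the robot as it stands.
- The arm moves only by the tool send_rows, never from a script. Its arguments are lists of equal length, an entry for each row: "xyz": the shift along the tool's x, y, z in mm, a list of three; "dr": the turn, a rotation vector about the tool's x, y, z in rad, a list of three. A call has exactly 10 rows; each row is the pose to reach, as a shift and turn from the pose commanded when the call began, along the tool's axes at that moment; what a row does not reach only later rows make up. A row lasts 1/12 s, in which the tool goes at most 41.7 mm and 7.16 degrees, less where a joint would pass 70% of its speed; a pose out of reach is approached as far as the arm can. A call with a gripper value outside its range is refused whole. "jaw" is the finger opening in mm, from 0 to 87, set as the call begins (left out, the last holds). The fingers move at their own pace and stop on an object; "grip_force" is the grip in N (left out, the last holds). Time passes only in rows, so rows that repeat a pose let the fingers close, or fill a call up. It gives the time, the measured TCP pose, the force, the opening and the grip force at its end, in the units of the state.
- get_state(): the state, without advancing time (a new reading comes with each control period).
- get_image(name): name is "scene" or "top"; returns the picture (384x512x3 uint8, red, green, blue); there is no depth.
- calibration(name): a dict with "vfov" (degrees; the focal length in pixels is half the picture's height over the tangent of half this angle, whatever the lens; pixels are square), "cx", "cy" (the principal point, pixels), "k1" (the pictures are not rectified: a ray, as slopes to the right and down, at radius r is drawn at 1 + k1 r^2 times it, then the intrinsics apply), "rvec" (rotation vector, rad) and "tvec" (3), from world to camera coordinates, as OpenCV has them. Camera axes: x right, y down, z forward; pixel columns grow to the right and rows downward; lengths in m; the calibration is good to about 2 mm. A picture is of the moment at which its call begins. calibration takes no time and is no camera call.
- close_job(): hands the job in; it is judged then, once.
The state is a dict: "time": time; "joint_positions": joint angles; "qd": joint speeds; "joint_torque": joint torques, N m; "position": TCP position; "tool_rot": TCP orientation; "ft_force": force on the tool from outside, world axes, zero at the start; "torque": the same for the moment, N m; "grip_width": opening from 0.0 (shut) to 1.0 (fully open); "grip_force": force on a finger pad.
Only numpy, scipy, OpenCV 4.12 (cv2) and the standard library are available. Lean on these libraries where they do the work, as an engineer would, in place of code of your own. Each camera call takes 0.05 s, during which the arm holds its last target. There are 200 camera calls.

## Working session

There is one attempt and no reset: what is moved stays moved. The work goes in short steps, Python scripts to look and compute and a tool call to move; the robot and the scene stay as the last step left them, time stands still between calls to the robot, and variables do not carry over. Pictures are saved under pics/ and viewed, at most 14 in all, crops included, and the job is handed in when it is done.

Besides the shell and the picture viewer there is one more tool, called after "Call:" by a JSON object that holds its "method" and its "body", one argument or row to a line. send_rows: Moves the arm, as the interface text tells. Its arguments: {"type":"object","properties":{"xyz":{"type":"array"},"dr":{"type":"array"},"jaw":{"type":"number"},"grip_force":{"type":"number"}},"required":["xyz","dr"]}

```bash
ls; mkdir -p pics
python3 - <<'E'
from bench import *
import cv2
s=get_state();print(s)
for n in("top","scene"):
    print(n,calibration(n)); cv2.imwrite(f"pics/{n}0.png",cv2.resize(get_image(n)[...,::-1],(800,600),interpolation=cv2.INTER_CUBIC))
E
```

```text
pics
{'time': 0.0, 'joint_positions': array([ 1.36407936,  0.32182207, -0.07004833,  1.45169647,  0.02263142,
        1.370805  , -0.056901  ]), 'qd': array([ 0.00078503, -0.00043292,  0.00020378,  0.00184521,  0.00090642,
        0.00052383, -0.00018139]), 'joint_torque': array([-2.97274537e-04, -4.91290033e+01, -4.03537760e-01, -3.12531495e+01,
       -6.36685244e-02,  4.36752546e-02,  1.94846425e-04]), 'position': array([ 0.14217025, -0.63371448,  0.23845104]), 'tool_rot': array([-3.12056310e+00, -3.45946281e-01,  5.57615627e-04]), 'ft_force': array([-0.8492964 ,  0.16210008, -0.12585269]), 'torque': array([ 0.03945865,  0.02380309, -0.01300867]), 'grip_force': 0.0, 'grip_width': 0.9993301589854604}
top {'vfov': 57.77114383055482, 'cx': 255.33788667158868, 'cy': 187.45174582141965, 'k1': -0.04346159351616309, 'rvec': array([ 2.18587526, -2.1567885 ,  0.08690893]), 'tvec': array([0.02706368, 0.50989668, 0.99442532])}
scene {'vfov': 57.72230055326085, 'cx': 255.0482419204466, 'cy': 188.12336977563427, 'k1': 0.02613199407400058, 'rvec': array([ 1.09403476,  2.43874146, -0.92864172]), 'tvec': array([ 0.33446202, -0.27127825,  1.32681463])}
```

View pics/top0.png

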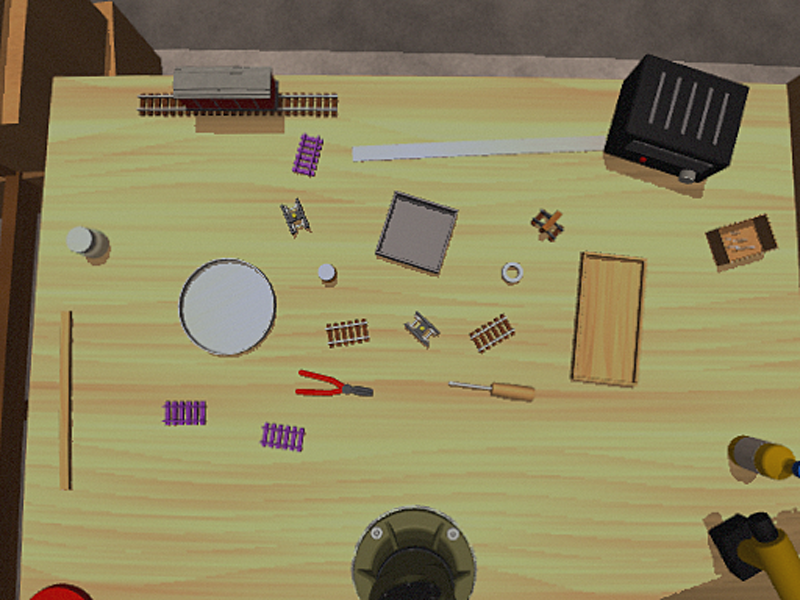

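View pics/scene0.png

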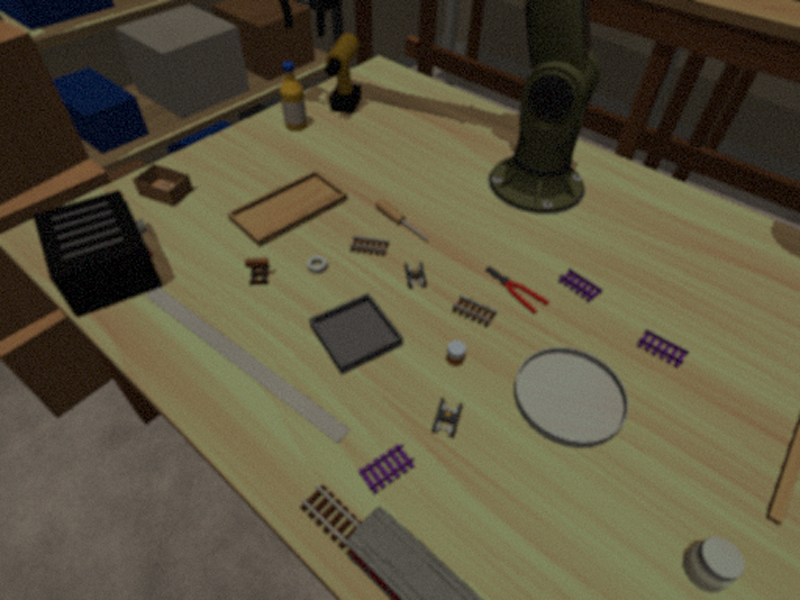

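The top view shows tracks at (347,333) and (492,333), bogies at (296,217) and (423,328), and the buffer stop at (547,225). The pot is at (327,272) and the tape at (512,272). The trays are at (418,233), (608,318) and (228,307). The purple pieces are decoys.

```bash
cat > h.py <<'E'
from bench import *
import cv2, numpy as np
from scipy.spatial.transform import Rotation as Ro
def K(c): 
    f=192/np.tan(np.radians(c["vfov"]/2)); return f,c["cx"],c["cy"]
def proj(c,P):
    f,cx,cy=K(c); p=Ro.from_rotvec(c["rvec"]).apply(np.atleast_2d(P))+c["tvec"]
    s=p[:,:2]/p[:,2:]; s=s*(1+c["k1"]*(s**2).sum(1,keepdims=True)); return s*f+[cx,cy]
def back(c,uv,z):
    f,cx,cy=K(c); d=(np.atleast_2d(uv)-[cx,cy])/f; s=d.copy()
    for _ in range(8): s=d/(1+c["k1"]*(s**2).sum(1,keepdims=True))
    R=Ro.from_rotvec(c["rvec"]).as_matrix(); o=-R.T@c["tvec"]; w=np.c_[s,np.ones(len(s))]@R
    return (o+w*((z-o[2])/w[:,2:]))[:,:2]
def rect(x,y,yaw,L,W,z):
    c,s=np.cos(yaw),np.sin(yaw); a=np.array([[1,1],[1,-1],[-1,-1],[-1,1]])*[L/2,W/2]
    return np.c_[a@np.array([[c,s],[-s,c]])+[x,y],np.full(4,z)]
def go(x,y,z,yaw):
    "shift mm and turn in tool axes from the measured pose; yaw of tool x axis (deg), taken mod 180 nearest az+90"
    s=get_state(); p=s["position"]; R=Ro.from_rotvec(s["tool_rot"]); m=R.as_matrix()
    az=np.degrees(np.arctan2(y,x)); yaw=az+90+(yaw-az-90+90)%180-90
    t=np.radians(yaw); T=Ro.from_matrix(np.array([[np.cos(t),np.sin(t),0],[np.sin(t),-np.cos(t),0],[0,0,-1]]))
    print("t %.2f pos"%s["time"],p.round(4),"d_mm",(m.T@(np.array([x,y,z])-p)*1e3).round(1),"dr",(R.inv()*T).as_rotvec().round(3),"F",s["ft_force"].round(1),"w %.1f g %.1f"%(s["grip_width"]*87,s["grip_force"]),"yaw",round(yaw,1))
E
cat > m.py <<'E'
from h import *
import bench; print([n for n in dir(bench) if not n.startswith("_")])
try: print("nose",nose_length)
except NameError: pass
c=calibration("top"); im=np.mean([get_image("top").astype(float) for _ in range(4)],0)
k=512/800
bg=cv2.medianBlur(im.astype(np.uint8),51).astype(float)
d=np.abs(im-bg).sum(2)
parts=dict(track_a=(347,333,.012,80,44),track_b=(492,333,.012,80,44),bogie_a=(296,217,.02,60,36),bogie_b=(423,328,.02,60,36),buffer=(547,225,.012,60,36))
big=cv2.resize(im.astype(np.uint8)[...,::-1],None,fx=8,fy=8,interpolation=cv2.INTER_CUBIC)
tiles=[]
for n,(u,v,z,L,W) in parts.items():
    u,v=u*k,v*k; yy,xx=np.mgrid[:384,:512]; m=(d>90)&(np.hypot(xx-u,yy-v)<22)
    nl,lab=cv2.connectedComponents(cv2.dilate(m.astype(np.uint8),np.ones((2,2)))) 
    pts=np.argwhere(m)[:,::-1]; w=back(c,pts,z).astype(np.float32)
    (x,y),(a,b),t=cv2.minAreaRect(w); yaw=t if a>b else t+90
    e=np.linalg.eigh(np.cov(w.T))[1][:,1]
    print(n,"rect",round(x,4),round(y,4),round(a,3),round(b,3),"yaw",round(yaw,1),"mean",w.mean(0).round(4),"pca",round(np.degrees(np.arctan2(e[1],e[0])),1),len(w))
    mx,my=(np.array([x,y])+w.mean(0))/2
    q=(proj(c,rect(mx,my,np.radians(yaw),L,W,z))+.5)*8
    cv2.polylines(big,[q.astype(int)],1,(0,255,0),1)
    U,V=int(u*8),int(v*8); tiles.append(cv2.resize(big[V-170:V+170,U-170:U+170],(266,266)))
tiles.append(tiles[0]*0)
cv2.imwrite("pics/tiles1.png",np.vstack([np.hstack(tiles[:3]),np.hstack(tiles[3:])]))
for n,z,C in(("sq",.026,[(397,192),(459,208),(440,274),(376,254)]),("long",.022,[(581,252),(646,257),(637,386),(571,382)]),("tin",.022,[(180,307),(276,307),(228,258),(228,356)])):
    w=back(c,np.array(C)*k,z); print(n,w.mean(0).round(4),"sides",np.linalg.norm(w-np.roll(w,-1,0),axis=1).round(3),"yaw",np.degrees(np.arctan2(*(w-np.roll(w,-1,0)).T[::-1])).round(1))
E
python3 m.py
```

```text
['MotionError', 'calibration', 'close_job', 'get_image', 'get_state', 'nose_length']
nose 0.017
track_a rect 0.4342 0.131 0.047 0.08 yaw 99.5 mean [0.4342 0.1311] pca 99.3 318
track_b rect 0.4366 -0.1403 0.045 0.079 yaw 120.8 mean [ 0.437  -0.1407] pca 120.7 315
bogie_a rect 0.6514 0.2339 0.073 0.039 yaw 23.4 mean [0.651  0.2341] pca -156.1 228
bogie_b rect 0.4422 -0.009 0.064 0.041 yaw 45.8 mean [ 0.4417 -0.0093] pca 47.8 224
buffer rect 0.6448 -0.2475 0.061 0.059 yaw 84.4 mean [ 0.6455 -0.2484] pca -159.4 267
sq [ 6.253e-01 -4.000e-04] sides [0.121 0.131 0.126 0.125] yaw [  75.9  -15.6 -106.8  162.5]
long [ 0.4664 -0.3597] sides [0.124 0.243 0.123 0.244] yaw [ 86.4  -5.4 -92.9 174.8]
tin [0.4791 0.3555] sides [0.183 0.132 0.185 0.131] yaw [  90.8 -134.     2.4 -133.4]
```

View pics/tiles1.png

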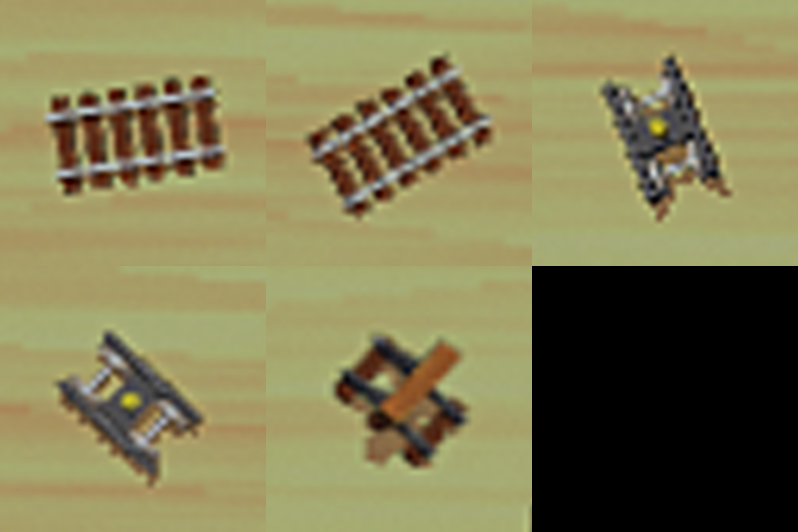

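Tracks, bogies and the buffer stop show clearly in the crops. The bogie pins are at tile (126,127) and (130,134), and the beam runs from tile (385,412) to (458,345). I'll get centres from the pins and the beam and check the projection.

```bash
cat > b.py <<'E'
from h import *
c=calibration("top")
def t2n(u,v,tx,ty): return (np.array([int(u*.64*8)-170+tx*340/266,int(v*.64*8)-170+ty*340/266])/8-.5)
for n,u,v,z,T in(("bogie_a",296,217,.026,[(126,127)]),("bogie_b",423,328,.026,[(130,134)]),("buffer",547,225,.044,[(119,146),(192,79)])):
    print(n,back(c,[t2n(u,v,*t) for t in T],z).mean(0).round(4))
print(proj(c,[.4342,.131,.012]),np.array([347,333])*.64)
E
python3 b.py
python3 -c "
from h import *
go(.436,-.141,.16,120.8)"
```

```text
bogie_a [0.6555 0.2363]
bogie_b [ 0.4455 -0.0085]
buffer [ 0.649  -0.2482]
[[221.98744285 212.86080237]] [222.08 213.12]
t 0.30 pos [ 0.1423 -0.6341  0.2392] d_mm [ 394.6 -416.7   79.4] dr [-0.000e+00 -1.000e-03 -1.888e+00] F [0.4 0.1 0.5] w 86.7 g 0.0 yaw 120.8
```

Call:
{"method": "send_rows", "body": {
  "xyz": [
    [395,-417,60],
    [395,-417,60],
    [395,-417,60],
    [395,-417,60],
    [395,-417,60],
    [395,-417,60],
    [395,-417,60],
    [395,-417,60],
    [395,-417,60],
    [395,-417,60]
  ],
  "dr": [
    [0,0,-0.12],
    [0,0,-0.24],
    [0,0,-0.36],
    [0,0,-0.48],
    [0,0,-0.6],
    [0,0,-0.72],
    [0,0,-0.84],
    [0,0,-0.96],
    [0,0,-1.08],
    [0,0,-1.2]
  ],
  "jaw": 80
}}

```text
time: 1.13
position: [0.3551, -0.2765, 0.1963]
tool_rot: [2.375, 2.055, -0.001]
ft_force: [1.0, -0.5, -0.1]
grip_width: 0.918
grip_force: 0.0
```

```bash
python3 -c "
from h import *
go(.436,-.141,.08,120.8)"
```

```text
t 1.13 pos [ 0.3551 -0.2765  0.1963] d_mm [145.8  60.5 116.2] dr [ 0.     0.001 -0.682] F [ 1.  -0.5 -0.1] w 79.9 g 0.0 yaw 120.8
```

Call:
{"method": "send_rows", "body": {
  "xyz": [
    [146,60,80],
    [146,60,80],
    [146,60,80],
    [146,60,80],
    [146,60,80],
    [146,60,116],
    [146,60,136],
    [146,60,136],
    [146,60,136],
    [146,60,136]
  ],
  "dr": [
    [0,0,-0.12],
    [0,0,-0.24],
    [0,0,-0.36],
    [0,0,-0.48],
    [0,0,-0.6],
    [0,0,-0.682],
    [0,0,-0.682],
    [0,0,-0.682],
    [0,0,-0.682],
    [0,0,-0.682]
  ]
}}

```text
time: 1.97
position: [0.4365, -0.1433, 0.0615]
tool_rot: [1.559, 2.725, 0.0]
ft_force: [0.1, -0.0, -0.3]
grip_width: 0.914
grip_force: 0.0
```

```bash
python3 -c "
from h import *
go(.436,-.141,.0195,120.8)
c=calibration('scene');im=get_image('scene')
u,v=proj(c,[.436,-.141,.02])[0].astype(int)
cv2.imwrite('pics/s1.png',cv2.resize(im[v-60:v+40,u-65:u+65,::-1],(780,600),interpolation=cv2.INTER_CUBIC))"
```

```text
t 1.97 pos [ 0.4365 -0.1433  0.0615] d_mm [ 2.3  0.7 42. ] dr [ 0.001  0.001 -0.006] F [ 0.1 -0.  -0.3] w 79.5 g 0.0 yaw 120.8
```

View pics/s1.png

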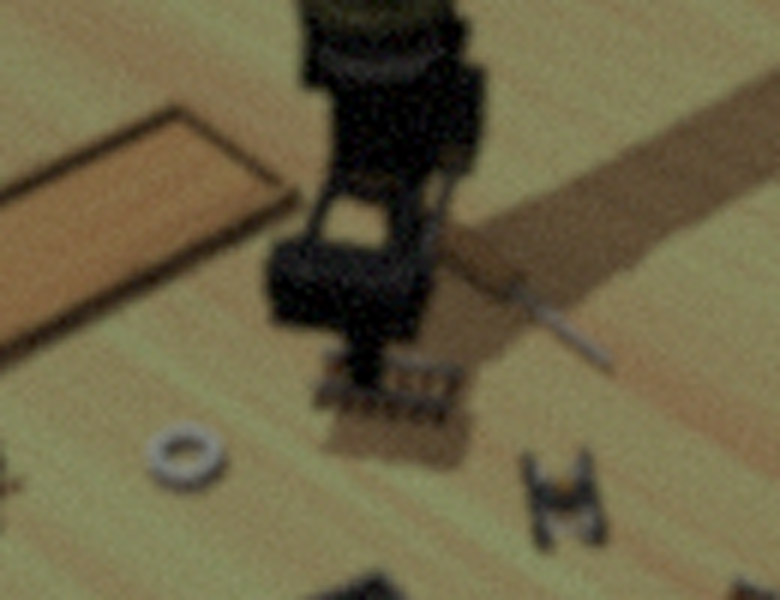

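The gripper is centred over the track in the crop, around (380,390). Descending.

Call:
{"method": "send_rows", "body": {
  "xyz": [
    [2,1,10],
    [2,1,20],
    [2,1,28],
    [2,1,35],
    [2,1,40],
    [2,1,42],
    [2,1,42],
    [2,1,42],
    [2,1,42],
    [2,1,42]
  ],
  "dr": [
    [0,0,0],
    [0,0,0],
    [0,0,0],
    [0,0,0],
    [0,0,0],
    [0,0,0],
    [0,0,0],
    [0,0,0],
    [0,0,0],
    [0,0,0]
  ]
}}

```text
time: 2.85
position: [0.4356, -0.1407, 0.0183]
tool_rot: [1.559, 2.727, -0.0]
ft_force: [-0.2, -0.9, -0.4]
grip_width: 0.917
grip_force: 0.0
```

Call:
{"method": "send_rows", "body": {
  "xyz": [
    [0,0,0],
    [0,0,0],
    [0,0,0],
    [0,0,0],
    [0,0,0],
    [0,0,0],
    [0,0,0],
    [0,0,0],
    [0,0,0],
    [0,0,0]
  ],
  "dr": [
    [0,0,0],
    [0,0,0],
    [0,0,0],
    [0,0,0],
    [0,0,0],
    [0,0,0],
    [0,0,0],
    [0,0,0],
    [0,0,0],
    [0,0,0]
  ],
  "jaw": 30,
  "grip_force": 20
}}

```text
time: 3.68
position: [0.4355, -0.1407, 0.0182]
tool_rot: [1.559, 2.727, -0.0]
ft_force: [0.5, 0.2, 0.2]
grip_width: 0.498
grip_force: 20.0
```

```bash
python3 -c "
from h import *
go(.436,-.141,.0195,120.8)"
```

```text
t 3.68 pos [ 0.4355 -0.1407  0.0182] d_mm [-0.5  0.2 -1.3] dr [-0.     0.    -0.006] F [0.5 0.2 0.2] w 43.3 g 20.0 yaw 120.8
```

```bash
python3 - <<'E'
s=open('h.py').read()
s=s.replace("yaw=az+90+(yaw-az-90+90)%180-90","cur=np.degrees(np.arctan2(m[1,0],m[0,0])); C=[yaw+180*k for k in range(-5,6) if -50<yaw+180*k-az<230]; yaw=min(C,key=lambda q:abs((q-az+64)-((cur-np.degrees(np.arctan2(p[1],p[0]))+64)%360)))")
open('h.py','w').write(s)
E
python3 -c "
from h import *
go(.518,-.3636,.1,-4.3)"
```

```text
t 3.68 pos [ 0.4355 -0.1407  0.0182] d_mm [-234.   -42.   -81.7] dr [-0.     0.    -0.964] F [0.5 0.2 0.2] w 43.3 g 20.0 yaw 175.7
```

Call:
{"method": "send_rows", "body": {
  "xyz": [
    [0,0,-20],
    [0,0,-50],
    [-30,-5,-65],
    [-65,-12,-65],
    [-100,-18,-65],
    [-134,-24,-65],
    [-167,-30,-65],
    [-200,-36,-65],
    [-234,-42,-65],
    [-234,-42,-65]
  ],
  "dr": [
    [0,0,0],
    [0,0,-0.12],
    [0,0,-0.24],
    [0,0,-0.36],
    [0,0,-0.48],
    [0,0,-0.6],
    [0,0,-0.72],
    [0,0,-0.84],
    [0,0,-0.964],
    [0,0,-0.964]
  ]
}}

```text
time: 4.52
position: [0.5177, -0.372, 0.0821]
tool_rot: [0.122, 3.138, -0.005]
ft_force: [-0.8, -1.6, -0.4]
grip_width: 0.504
grip_force: 20.0
```

```bash
python3 -c "
from h import *
go(.518,-.3636,.0245,-4.3)"
```

```text
t 4.52 pos [ 0.5177 -0.372   0.0821] d_mm [ 0.4  8.6 57.6] dr [-0.003  0.001 -0.003] F [-0.8 -1.6 -0.4] w 43.9 g 20.0 yaw 175.7
```

Call:
{"method": "send_rows", "body": {
  "xyz": [
    [0,0,5],
    [0,0,15],
    [0,0,25],
    [0,0,35],
    [0,0,40],
    [0,0,45],
    [0,0,45],
    [0,0,45],
    [0,0,45],
    [0,0,45]
  ],
  "dr": [
    [0,0,0],
    [0,0,0],
    [0,0,0],
    [0,0,0],
    [0,0,0],
    [0,0,0],
    [0,0,0],
    [0,0,0],
    [0,0,0],
    [0,0,0]
  ]
}}

```text
time: 5.35
position: [0.5184, -0.3639, 0.0389]
tool_rot: [0.118, 3.138, -0.001]
ft_force: [0.2, 0.4, -0.7]
grip_width: 0.502
grip_force: 20.0
```

```bash
python3 -c "
from h import *
go(.518,-.3636,.0245,-4.3)"
```

```text
t 5.35 pos [ 0.5184 -0.3639  0.0389] d_mm [ 0.4  0.3 14.4] dr [-0.001  0.001  0.   ] F [ 0.2  0.4 -0.7] w 43.7 g 20.0 yaw 175.7
```

Call:
{"method": "send_rows", "body": {
  "xyz": [
    [0,0,4],
    [0,0,8],
    [0,0,10],
    [0,0,12],
    [0,0,13],
    [0,0,14],
    [0,0,14],
    [0,0,14],
    [0,0,14],
    [0,0,14]
  ],
  "dr": [
    [0,0,0],
    [0,0,0],
    [0,0,0],
    [0,0,0],
    [0,0,0],
    [0,0,0],
    [0,0,0],
    [0,0,0],
    [0,0,0],
    [0,0,0]
  ]
}}

```text
time: 6.18
position: [0.5181, -0.3637, 0.0243]
tool_rot: [0.117, 3.139, -0.0]
ft_force: [-0.2, -0.3, -0.0]
grip_width: 0.499
grip_force: 20.0
```

```bash
python3 -c "
from h import *
go(.518,-.3636,.0242,-4.3)
c=calibration('scene');im=get_image('scene')
u,v=proj(c,[.47,-.36,.02])[0].astype(int)
cv2.imwrite('pics/s2.png',cv2.resize(im[v-60:v+40,u-65:u+65,::-1],(780,600),interpolation=cv2.INTER_CUBIC))"
```

```text
t 6.18 pos [ 0.5181 -0.3637  0.0243] d_mm [0.1 0.  0.1] dr [-0.  0.  0.] F [-0.2 -0.3 -0. ] w 43.4 g 20.0 yaw 175.7
```

View pics/s2.png

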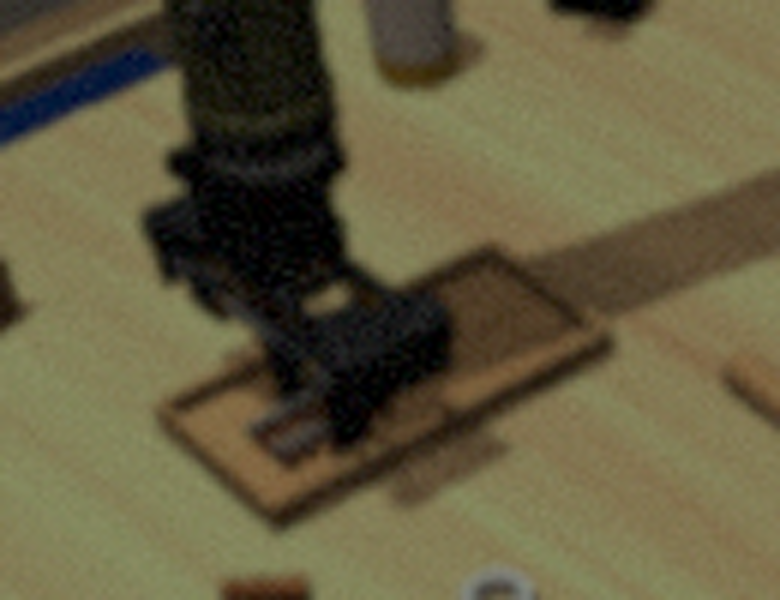

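The track is level inside the tray, at about (300,430) in the crop. Releasing, then rising.

Call:
{"method": "send_rows", "body": {
  "xyz": [
    [0,0,0],
    [0,0,0],
    [0,0,0],
    [0,0,0],
    [0,0,0],
    [0,0,-10],
    [0,0,-25],
    [0,0,-45],
    [0,0,-70],
    [0,0,-90]
  ],
  "dr": [
    [0,0,0],
    [0,0,0],
    [0,0,0],
    [0,0,0],
    [0,0,0],
    [0,0,0],
    [0,0,0],
    [0,0,0],
    [0,0,0],
    [0,0,0]
  ],
  "jaw": 60
}}

```text
time: 7.07
position: [0.5188, -0.3638, 0.1176]
tool_rot: [0.117, 3.137, -0.002]
ft_force: [1.2, -1.1, 0.7]
grip_width: 0.688
grip_force: 0.0
```

```bash
python3 -c "
from h import *
go(.4345,.131,.065,99.4)"
```

```text
t 7.07 pos [ 0.5188 -0.3638  0.1176] d_mm [121.  487.2  51.7] dr [0.    0.003 1.332] F [ 1.2 -1.1  0.7] w 59.9 g 0.0 yaw 99.4
```

Call:
{"method": "send_rows", "body": {
  "xyz": [
    [10,40,0],
    [20,80,0],
    [30,121,0],
    [40,161,0],
    [50,201,0],
    [60,241,0],
    [70,281,0],
    [80,321,0],
    [90,361,0],
    [100,400,0]
  ],
  "dr": [
    [0,0,0.12],
    [0,0,0.24],
    [0,0,0.36],
    [0,0,0.48],
    [0,0,0.6],
    [0,0,0.72],
    [0,0,0.84],
    [0,0,0.96],
    [0,0,1.08],
    [0,0,1.2]
  ],
  "jaw": 80
}}

```text
time: 7.9
position: [0.4497, 0.0377, 0.1159]
tool_rot: [1.848, 2.537, 0.0]
ft_force: [0.5, -0.6, -1.9]
grip_width: 0.917
grip_force: 0.0
```

```bash
python3 -c "
from h import *
go(.4345,.131,.06,99.4)"
```

```text
t 7.90 pos [0.4497 0.0377 0.1159] d_mm [93.6 14.  55.7] dr [0.002 0.002 0.147] F [ 0.5 -0.6 -1.9] w 79.7 g 0.0 yaw 99.4
```

Call:
{"method": "send_rows", "body": {
  "xyz": [
    [30,5,10],
    [60,9,20],
    [85,12,30],
    [94,14,40],
    [94,14,50],
    [94,14,55],
    [94,14,55],
    [94,14,55],
    [94,14,55],
    [94,14,55]
  ],
  "dr": [
    [0,0,0.1],
    [0,0,0.147],
    [0,0,0.147],
    [0,0,0.147],
    [0,0,0.147],
    [0,0,0.147],
    [0,0,0.147],
    [0,0,0.147],
    [0,0,0.147],
    [0,0,0.147]
  ]
}}

```text
time: 8.73
position: [0.4345, 0.1283, 0.0598]
tool_rot: [2.028, 2.398, 0.001]
ft_force: [-0.5, -0.2, -0.3]
grip_width: 0.918
grip_force: 0.0
```

```bash
python3 -c "
from h import *
go(.4345,.131,.0185,99.4)"
```

```text
t 8.73 pos [0.4345 0.1283 0.0598] d_mm [ 2.7  0.4 41.3] dr [0.001 0.    0.003] F [-0.5 -0.2 -0.3] w 79.9 g 0.0 yaw 99.4
```

Call:
{"method": "send_rows", "body": {
  "xyz": [
    [3,0,10],
    [3,0,20],
    [3,0,28],
    [3,0,34],
    [3,0,38],
    [3,0,40],
    [3,0,41],
    [3,0,41],
    [3,0,41],
    [3,0,41]
  ],
  "dr": [
    [0,0,0],
    [0,0,0],
    [0,0,0],
    [0,0,0],
    [0,0,0],
    [0,0,0],
    [0,0,0],
    [0,0,0],
    [0,0,0],
    [0,0,0]
  ]
}}

```text
time: 9.57
position: [0.4336, 0.1321, 0.0186]
tool_rot: [2.026, 2.4, 0.001]
ft_force: [0.8, 0.4, 0.1]
grip_width: 0.921
grip_force: 0.0
```

Call:
{"method": "send_rows", "body": {
  "xyz": [
    [0,0,0],
    [0,0,0],
    [0,0,0],
    [0,0,0],
    [0,0,0],
    [0,0,0],
    [0,0,0],
    [0,0,0],
    [0,0,0],
    [0,0,0]
  ],
  "dr": [
    [0,0,0],
    [0,0,0],
    [0,0,0],
    [0,0,0],
    [0,0,0],
    [0,0,0],
    [0,0,0],
    [0,0,0],
    [0,0,0],
    [0,0,0]
  ],
  "jaw": 30
}}

```text
time: 10.4
position: [0.4334, 0.1321, 0.0183]
tool_rot: [2.026, 2.401, 0.0]
ft_force: [-0.1, 0.1, -0.5]
grip_width: 0.503
grip_force: 20.0
```

```bash
python3 -c "
from h import *
go(.4145,-.3558,.09,-4.3)"
```

```text
t 10.40 pos [0.4334 0.1321 0.0183] d_mm [-477.8 -100.6  -71.7] dr [ 0.    -0.     1.815] F [-0.1  0.1 -0.5] w 43.8 g 20.0 yaw -4.3
```

Call:
{"method": "send_rows", "body": {
  "xyz": [
    [0,0,-20],
    [0,0,-50],
    [-30,10,-65],
    [-70,15,-65],
    [-110,20,-65],
    [-150,18,-65],
    [-190,15,-65],
    [-230,10,-65],
    [-270,0,-65],
    [-310,-15,-65]
  ],
  "dr": [
    [0,0,0],
    [0,0,-0.12],
    [0,0,-0.24],
    [0,0,-0.36],
    [0,0,-0.48],
    [0,0,-0.6],
    [0,0,-0.72],
    [0,0,-0.84],
    [0,0,-0.96],
    [0,0,-1.08]
  ]
}}

```text
time: 11.23
position: [0.4747, -0.1519, 0.0833]
tool_rot: [0.597, 3.084, 0.0]
ft_force: [0.2, -0.4, -0.2]
grip_width: 0.5
grip_force: 20.0
```

```bash
python3 -c "
from h import *
go(.4145,-.3558,.09,-4.3)"
```

```text
t 11.23 pos [ 0.4747 -0.1519  0.0833] d_mm [ -20.3 -211.6   -6.8] dr [ 0.     0.001 -0.308] F [ 0.2 -0.4 -0.2] w 43.5 g 20.0 yaw 175.7
```

Call:
{"method": "send_rows", "body": {
  "xyz": [
    [-4,-38,0],
    [-8,-76,0],
    [-12,-114,0],
    [-16,-150,0],
    [-19,-180,0],
    [-20,-200,0],
    [-20,-208,0],
    [-20,-212,0],
    [-20,-212,0],
    [-20,-212,0]
  ],
  "dr": [
    [0,0,-0.1],
    [0,0,-0.2],
    [0,0,-0.308],
    [0,0,-0.308],
    [0,0,-0.308],
    [0,0,-0.308],
    [0,0,-0.308],
    [0,0,-0.308],
    [0,0,-0.308],
    [0,0,-0.308]
  ]
}}

```text
time: 12.07
position: [0.4135, -0.352, 0.0832]
tool_rot: [0.123, 3.139, 0.002]
ft_force: [0.8, 0.5, -0.6]
grip_width: 0.505
grip_force: 20.0
```

```bash
python3 -c "
from h import *
go(.4145,-.3558,.0243,-4.3)"
```

```text
t 12.07 pos [ 0.4135 -0.352   0.0832] d_mm [-1.3 -3.8 58.9] dr [ 0.001  0.    -0.003] F [ 0.8  0.5 -0.6] w 43.9 g 20.0 yaw 175.7
```

Call:
{"method": "send_rows", "body": {
  "xyz": [
    [-1,-4,10],
    [-1,-4,20],
    [-1,-4,30],
    [-1,-4,38],
    [-1,-4,44],
    [-1,-4,49],
    [-1,-4,53],
    [-1,-4,56],
    [-1,-4,58],
    [-1,-4,58]
  ],
  "dr": [
    [0,0,0],
    [0,0,0],
    [0,0,0],
    [0,0,0],
    [0,0,0],
    [0,0,0],
    [0,0,0],
    [0,0,0],
    [0,0,0],
    [0,0,0]
  ]
}}

```text
time: 12.9
position: [0.4133, -0.358, 0.025]
tool_rot: [-0.126, -3.139, -0.0]
ft_force: [-0.6, -0.2, -0.5]
grip_width: 0.501
grip_force: 20.0
```

```bash
python3 -c "
from h import *
go(.4145,-.3558,.0243,-4.3)"
```

```text
t 12.90 pos [ 0.4133 -0.358   0.025 ] d_mm [-1.   2.2  0.7] dr [ 0.    -0.    -0.005] F [-0.6 -0.2 -0.5] w 43.6 g 20.0 yaw 175.7
```

Settle 1 mm more, then release and go up.

Call:
{"method": "send_rows", "body": {
  "xyz": [
    [0,0,0.4],
    [0,0,0.8],
    [0,0,0.8],
    [0,0,0.8],
    [0,0,0.8],
    [0,0,0.8],
    [0,0,0.8],
    [0,0,0.8],
    [0,0,0.8],
    [0,0,0.8]
  ],
  "dr": [
    [0,0,0],
    [0,0,0],
    [0,0,0],
    [0,0,0],
    [0,0,0],
    [0,0,0],
    [0,0,0],
    [0,0,0],
    [0,0,0],
    [0,0,0]
  ]
}}

```text
time: 13.73
position: [0.4134, -0.358, 0.0245]
tool_rot: [0.126, 3.139, -0.0]
ft_force: [0.2, 0.5, -0.8]
grip_width: 0.498
grip_force: 20.0
```

Call:
{"method": "send_rows", "body": {
  "xyz": [
    [0,0,0],
    [0,0,0],
    [0,0,0],
    [0,0,0],
    [0,0,0],
    [0,0,-10],
    [0,0,-25],
    [0,0,-45],
    [0,0,-70],
    [0,0,-90]
  ],
  "dr": [
    [0,0,0],
    [0,0,0],
    [0,0,0],
    [0,0,0],
    [0,0,0],
    [0,0,0],
    [0,0,0],
    [0,0,0],
    [0,0,0],
    [0,0,0]
  ],
  "jaw": 60
}}

```text
time: 14.57
position: [0.4139, -0.3579, 0.1167]
tool_rot: [0.125, 3.138, -0.001]
ft_force: [0.8, -1.9, 0.5]
grip_width: 0.697
grip_force: 0.0
```

```bash
python3 -c "
from h import *
go(.654,.2355,.1,23.4)
go(.4445,-.0085,.1,47)"
```

```text
t 14.57 pos [ 0.4139 -0.3579  0.1167] d_mm [-192.   610.7   16.5] dr [-0.001  0.001 -0.488] F [ 0.8 -1.9  0.5] w 60.6 g 0.0 yaw 203.4
t 14.57 pos [ 0.4139 -0.3579  0.1167] d_mm [ -2.6 350.8  16.4] dr [-0.001  0.001 -0.9  ] F [ 0.8 -1.9  0.5] w 60.6 g 0.0 yaw 227
```

Call:
{"method": "send_rows", "body": {
  "xyz": [
    [0,38,0],
    [0,76,0],
    [0,114,0],
    [0,152,0],
    [0,190,0],
    [0,228,0],
    [0,266,0],
    [0,300,0],
    [-2,330,0],
    [-3,351,0]
  ],
  "dr": [
    [0,0,-0.1],
    [0,0,-0.2],
    [0,0,-0.3],
    [0,0,-0.4],
    [0,0,-0.5],
    [0,0,-0.6],
    [0,0,-0.7],
    [0,0,-0.8],
    [0,0,-0.9],
    [0,0,-0.9]
  ],
  "jaw": 70
}}

```text
time: 15.4
position: [0.4448, -0.0051, 0.1154]
tool_rot: [-1.262, 2.876, -0.003]
ft_force: [-0.1, -0.3, -0.3]
grip_width: 0.803
grip_force: 0.0
```

```bash
python3 -c "
from h import *
go(.4445,-.0085,.065,47)"
```

```text
t 15.40 pos [ 0.4448 -0.0051  0.1154] d_mm [ 2.7 -1.9 50.4] dr [-0.002 -0.     0.007] F [-0.1 -0.3 -0.3] w 69.8 g 0.0 yaw 227
```

Call:
{"method": "send_rows", "body": {
  "xyz": [
    [0,0,10],
    [0,0,20],
    [0,0,30],
    [0,0,40],
    [0,0,50],
    [0,0,55],
    [0,0,55],
    [0,0,55],
    [0,0,55],
    [0,0,55]
  ],
  "dr": [
    [0,0,0],
    [0,0,0],
    [0,0,0],
    [0,0,0],
    [0,0,0],
    [0,0,0],
    [0,0,0],
    [0,0,0],
    [0,0,0],
    [0,0,0]
  ]
}}

```text
time: 16.23
position: [0.4451, -0.0084, 0.0601]
tool_rot: [-1.251, 2.881, -0.002]
ft_force: [0.2, 0.1, 0.6]
grip_width: 0.803
grip_force: 0.0
```

```bash
python3 -c "
from h import *
go(.4445,-.0085,.021,47)
c=calibration('scene');im=get_image('scene')
u,v=proj(c,[.44,0,.03])[0].astype(int)
cv2.imwrite('pics/s3.png',cv2.resize(im[v-40:v+40,u-52:u+52,::-1],(780,600),interpolation=cv2.INTER_CUBIC))"
```

```text
t 16.23 pos [ 0.4451 -0.0084  0.0601] d_mm [ 0.5  0.4 39.1] dr [-0.001  0.    -0.001] F [0.2 0.1 0.6] w 69.8 g 0.0 yaw 227
```

View pics/s3.png

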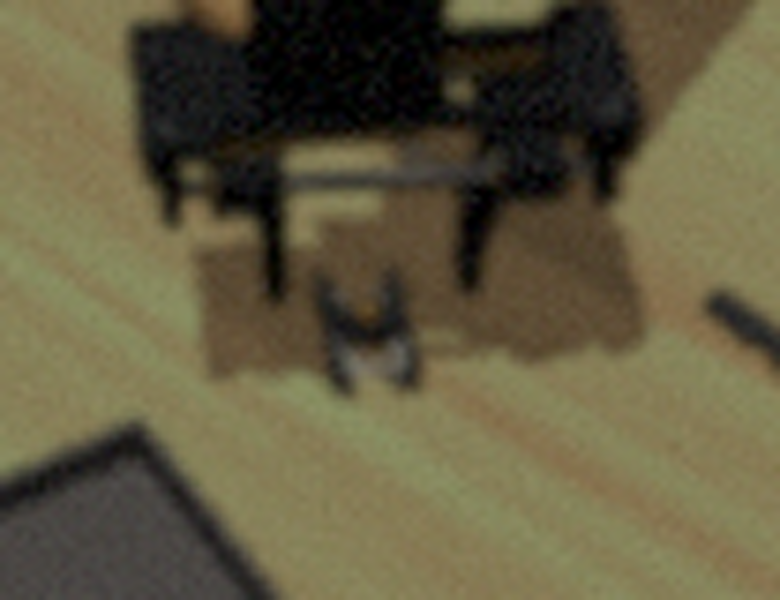

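The bogie at (370,330) sits between the fingers at (275,290) and (470,285).

Call:
{"method": "send_rows", "body": {
  "xyz": [
    [0,0,10],
    [0,0,19],
    [0,0,26],
    [0,0,32],
    [0,0,36],
    [0,0,38],
    [0,0,39],
    [0,0,39],
    [0,0,39],
    [0,0,39]
  ],
  "dr": [
    [0,0,0],
    [0,0,0],
    [0,0,0],
    [0,0,0],
    [0,0,0],
    [0,0,0],
    [0,0,0],
    [0,0,0],
    [0,0,0],
    [0,0,0]
  ]
}}

```text
time: 17.12
position: [0.4448, -0.0084, 0.0207]
tool_rot: [-1.252, 2.881, -0.001]
ft_force: [-0.2, 0.0, -0.5]
grip_width: 0.803
grip_force: 0.0
```

Call:
{"method": "send_rows", "body": {
  "xyz": [
    [0,0,0],
    [0,0,0],
    [0,0,0],
    [0,0,0],
    [0,0,0],
    [0,0,0],
    [0,0,0],
    [0,0,0],
    [0,0,0],
    [0,0,0]
  ],
  "dr": [
    [0,0,0],
    [0,0,0],
    [0,0,0],
    [0,0,0],
    [0,0,0],
    [0,0,0],
    [0,0,0],
    [0,0,0],
    [0,0,0],
    [0,0,0]
  ],
  "jaw": 25
}}

```text
time: 17.95
position: [0.4446, -0.0084, 0.0205]
tool_rot: [-1.252, 2.881, -0.0]
ft_force: [0.1, -0.9, 1.0]
grip_width: 0.412
grip_force: 20.0
```

```bash
python3 -c "
from h import *
go(.437,.3555,.1,0)
go(.521,.3555,.1,0)"
```

```text
t 17.95 pos [ 0.4446 -0.0084  0.0205] d_mm [-260.8  253.9  -79.5] dr [-0.    0.    0.82] F [ 0.1 -0.9  1. ] w 35.8 g 20.0 yaw 180
t 17.95 pos [ 0.4446 -0.0084  0.0205] d_mm [-318.1  192.5  -79.5] dr [-0.    0.    0.82] F [ 0.1 -0.9  1. ] w 35.8 g 20.0 yaw 180
```

Call:
{"method": "send_rows", "body": {
  "xyz": [
    [0,0,-25],
    [0,0,-60],
    [-25,24,-80],
    [-52,51,-80],
    [-80,78,-80],
    [-108,105,-80],
    [-136,132,-80],
    [-164,159,-80],
    [-192,187,-80],
    [-215,209,-80]
  ],
  "dr": [
    [0,0,0],
    [0,0,0],
    [0,0,0.1],
    [0,0,0.2],
    [0,0,0.3],
    [0,0,0.4],
    [0,0,0.5],
    [0,0,0.6],
    [0,0,0.7],
    [0,0,0.82]
  ]
}}

```text
time: 18.78
position: [0.4395, 0.2542, 0.1003]
tool_rot: [0.096, -3.14, 0.001]
ft_force: [0.8, -0.2, -0.7]
grip_width: 0.414
grip_force: 20.0
```

```bash
python3 -c "
from h import *
go(.437,.3555,.065,0)"
```

```text
t 18.78 pos [0.4395 0.2542 0.1003] d_mm [ -3.7 101.3  35.3] dr [-0.    -0.001  0.061] F [ 0.8 -0.2 -0.7] w 36.1 g 20.0 yaw 180
```

Call:
{"method": "send_rows", "body": {
  "xyz": [
    [0,25,0],
    [-1,50,0],
    [-2,75,5],
    [-3,90,10],
    [-4,95,20],
    [-4,95,30],
    [-4,95,35],
    [-4,95,35],
    [-4,95,35],
    [-4,95,35]
  ],
  "dr": [
    [0,0,0.05],
    [0,0,0.05],
    [0,0,0.05],
    [0,0,0.05],
    [0,0,0.05],
    [0,0,0.05],
    [0,0,0.05],
    [0,0,0.05],
    [0,0,0.05],
    [0,0,0.05]
  ]
}}

```text
time: 19.62
position: [0.4382, 0.3473, 0.066]
tool_rot: [-0.024, 3.141, -0.0]
ft_force: [0.8, -0.3, -1.1]
grip_width: 0.407
grip_force: 20.0
```

```bash
python3 -c "
from h import *
go(.437,.3555,.0255,0)"
```

```text
t 19.62 pos [0.4382 0.3473 0.066 ] d_mm [ 1.1  8.2 40.5] dr [-0.     0.001  0.015] F [ 0.8 -0.3 -1.1] w 35.4 g 20.0 yaw 180
```

Call:
{"method": "send_rows", "body": {
  "xyz": [
    [1,4,5],
    [1,8,12],
    [1,8,20],
    [1,8,26],
    [1,8,31],
    [1,8,35],
    [1,8,38],
    [1,8,40],
    [1,8,40],
    [1,8,40]
  ],
  "dr": [
    [0,0,0.015],
    [0,0,0.015],
    [0,0,0.015],
    [0,0,0.015],
    [0,0,0.015],
    [0,0,0.015],
    [0,0,0.015],
    [0,0,0.015],
    [0,0,0.015],
    [0,0,0.015]
  ]
}}

```text
time: 20.45
position: [0.4365, 0.3565, 0.026]
tool_rot: [-0.003, 3.141, 0.001]
ft_force: [-0.4, 0.1, -2.1]
grip_width: 0.41
grip_force: 20.0
```

```bash
python3 -c "
from h import *
go(.437,.3555,.0255,0)"
```

```text
t 20.45 pos [0.4365 0.3565 0.026 ] d_mm [-0.5 -1.   0.5] dr [0.001 0.    0.002] F [-0.4  0.1 -2.1] w 35.6 g 20.0 yaw 180
```

Call:
{"method": "send_rows", "body": {
  "xyz": [
    [0,0,0.3],
    [0,0,0.6],
    [0,0,0.6],
    [0,0,0.6],
    [0,0,0.6],
    [0,0,0.6],
    [0,0,0.6],
    [0,0,0.6],
    [0,0,0.6],
    [0,0,0.6]
  ],
  "dr": [
    [0,0,0],
    [0,0,0],
    [0,0,0],
    [0,0,0],
    [0,0,0],
    [0,0,0],
    [0,0,0],
    [0,0,0],
    [0,0,0],
    [0,0,0]
  ]
}}

```text
time: 21.28
position: [0.4366, 0.3565, 0.0255]
tool_rot: [-0.003, 3.141, 0.001]
ft_force: [0.8, -1.3, 2.5]
grip_width: 0.413
grip_force: 20.0
```

Call:
{"method": "send_rows", "body": {
  "xyz": [
    [0,0,0],
    [0,0,0],
    [0,0,0],
    [0,0,0],
    [0,0,0],
    [0,0,-10],
    [0,0,-25],
    [0,0,-45],
    [0,0,-70],
    [0,0,-90]
  ],
  "dr": [
    [0,0,0],
    [0,0,0],
    [0,0,0],
    [0,0,0],
    [0,0,0],
    [0,0,0],
    [0,0,0],
    [0,0,0],
    [0,0,0],
    [0,0,0]
  ],
  "jaw": 52
}}

```text
time: 22.12
position: [0.4366, 0.3571, 0.1182]
tool_rot: [-0.004, 3.14, 0.003]
ft_force: [0.4, 1.1, -0.1]
grip_width: 0.598
grip_force: 0.0
```

```bash
python3 -c "
from h import *
go(.654,.2355,.1,23.4)"
```

```text
t 22.12 pos [0.4366 0.3571 0.1182] d_mm [-217.  -122.3   18.4] dr [ 0.001  0.002 -0.406] F [ 0.4  1.1 -0.1] w 52.0 g 0.0 yaw 203.4
```

Call:
{"method": "send_rows", "body": {
  "xyz": [
    [-30,-17,0],
    [-60,-34,0],
    [-90,-51,0],
    [-120,-68,0],
    [-150,-85,0],
    [-180,-102,0],
    [-205,-116,10],
    [-217,-122,20],
    [-217,-122,30],
    [-217,-122,30]
  ],
  "dr": [
    [0,0,-0.1],
    [0,0,-0.2],
    [0,0,-0.3],
    [0,0,-0.406],
    [0,0,-0.406],
    [0,0,-0.406],
    [0,0,-0.406],
    [0,0,-0.406],
    [0,0,-0.406],
    [0,0,-0.406]
  ],
  "jaw": 70
}}

```text
time: 22.95
position: [0.6518, 0.2346, 0.083]
tool_rot: [0.635, -3.072, -0.002]
ft_force: [-1.0, 0.1, -0.8]
grip_width: 0.803
grip_force: 0.0
```

```bash
python3 -c "
from h import *
go(.654,.2355,.065,23.4)"
```

```text
t 22.95 pos [0.6518 0.2346 0.083 ] d_mm [-2.4 -0.1 18. ] dr [ 0.002 -0.004 -0.001] F [-1.   0.1 -0.8] w 69.8 g 0.0 yaw 203.4
```

Call:
{"method": "send_rows", "body": {
  "xyz": [
    [-1,0,10],
    [-1,0,20],
    [-1,0,30],
    [-1,0,38],
    [-1,0,42],
    [-1,0,42],
    [-1,0,42],
    [-1,0,42],
    [-1,0,42],
    [-1,0,42]
  ],
  "dr": [
    [0,0,0],
    [0,0,0],
    [0,0,0],
    [0,0,0],
    [0,0,0],
    [0,0,0],
    [0,0,0],
    [0,0,0],
    [0,0,0],
    [0,0,0]
  ]
}}

```text
time: 23.78
position: [0.6549, 0.2353, 0.0438]
tool_rot: [-0.636, 3.075, 0.001]
ft_force: [0.3, -0.4, 0.6]
grip_width: 0.801
grip_force: 0.0
```

```bash
python3 -c "
from h import *
go(.654,.2355,.0205,23.4)"
```

```text
t 23.78 pos [0.6549 0.2353 0.0438] d_mm [ 0.8  0.5 23.3] dr [ 0.     0.001 -0.001] F [ 0.3 -0.4  0.6] w 69.7 g 0.0 yaw 203.4
```

Call:
{"method": "send_rows", "body": {
  "xyz": [
    [1,0,5],
    [1,0,10],
    [1,0,15],
    [1,0,19],
    [1,0,22],
    [1,0,23],
    [1,0,23],
    [1,0,23],
    [1,0,23],
    [1,0,23]
  ],
  "dr": [
    [0,0,0],
    [0,0,0],
    [0,0,0],
    [0,0,0],
    [0,0,0],
    [0,0,0],
    [0,0,0],
    [0,0,0],
    [0,0,0],
    [0,0,0]
  ]
}}

```text
time: 24.62
position: [0.6539, 0.2349, 0.0205]
tool_rot: [-0.636, 3.076, 0.001]
ft_force: [0.6, -0.2, -0.1]
grip_width: 0.804
grip_force: 0.0
```

Call:
{"method": "send_rows", "body": {
  "xyz": [
    [0,0,0],
    [0,0,0],
    [0,0,0],
    [0,0,0],
    [0,0,0],
    [0,0,0],
    [0,0,0],
    [0,0,0],
    [0,0,0],
    [0,0,0]
  ],
  "dr": [
    [0,0,0],
    [0,0,0],
    [0,0,0],
    [0,0,0],
    [0,0,0],
    [0,0,0],
    [0,0,0],
    [0,0,0],
    [0,0,0],
    [0,0,0]
  ],
  "jaw": 25
}}

```text
time: 25.45
position: [0.6537, 0.2348, 0.0202]
tool_rot: [-0.637, 3.076, 0.001]
ft_force: [-0.6, -0.9, -0.1]
grip_width: 0.414
grip_force: 20.0
```

```bash
python3 -c "
from h import *
go(.523,.3555,.1,0)
c=calibration('top');im=get_image('top')
u,v=proj(c,[.5,.3,.0])[0].astype(int)
cv2.imwrite('pics/s4.png',cv2.resize(im[v-75:v+75,u-100:u+100,::-1],(800,600),interpolation=cv2.INTER_CUBIC))"
```

```text
t 25.45 pos [0.6537 0.2348 0.0202] d_mm [ 72.  162.7 -79.7] dr [0.    0.    0.408] F [-0.6 -0.9 -0.1] w 36.1 g 20.0 yaw 180
```

View pics/s4.png

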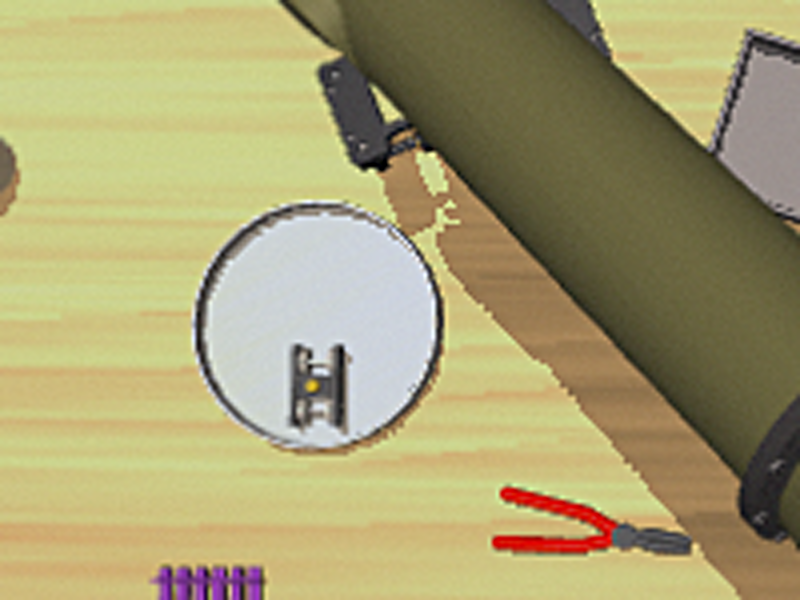

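The first bogie stands upright in the tin at crop (318,387), with space above it. Carrying the second one over.

Call:
{"method": "send_rows", "body": {
  "xyz": [
    [0,0,-25],
    [0,0,-60],
    [12,27,-80],
    [24,54,-80],
    [36,81,-80],
    [48,108,-80],
    [60,135,-80],
    [68,153,-80],
    [72,163,-80],
    [72,163,-80]
  ],
  "dr": [
    [0,0,0],
    [0,0,0],
    [0,0,0.1],
    [0,0,0.2],
    [0,0,0.3],
    [0,0,0.408],
    [0,0,0.408],
    [0,0,0.408],
    [0,0,0.408],
    [0,0,0.408]
  ]
}}

```text
time: 26.33
position: [0.5203, 0.3585, 0.1006]
tool_rot: [0.008, -3.141, -0.002]
ft_force: [-0.2, 0.1, -1.2]
grip_width: 0.409
grip_force: 20.0
```

```bash
python3 -c "
from h import *
go(.523,.3555,.0255,0)"
```

```text
t 26.33 pos [0.5203 0.3585 0.1006] d_mm [-2.8 -3.1 75.1] dr [ 0.001 -0.001  0.005] F [-0.2  0.1 -1.2] w 35.6 g 20.0 yaw 180
```

Call:
{"method": "send_rows", "body": {
  "xyz": [
    [-1,0,12],
    [-1,0,25],
    [-1,0,38],
    [-1,0,48],
    [-1,0,56],
    [-1,0,63],
    [-1,0,68],
    [-1,0,72],
    [-1,0,74],
    [-1,0,74]
  ],
  "dr": [
    [0,0,0],
    [0,0,0],
    [0,0,0],
    [0,0,0],
    [0,0,0],
    [0,0,0],
    [0,0,0],
    [0,0,0],
    [0,0,0],
    [0,0,0]
  ]
}}

```text
time: 27.17
position: [0.5238, 0.3559, 0.026]
tool_rot: [0.0, -3.141, -0.001]
ft_force: [0.1, 0.4, -0.6]
grip_width: 0.414
grip_force: 20.0
```

```bash
python3 -c "
from h import *
go(.523,.3555,.0253,0)"
```

```text
t 27.17 pos [0.5238 0.3559 0.026 ] d_mm [ 0.8 -0.4  0.7] dr [ 0. -0.  0.] F [ 0.1  0.4 -0.6] w 36.0 g 20.0 yaw 180
```

Call:
{"method": "send_rows", "body": {
  "xyz": [
    [0,0,0.4],
    [0,0,0.7],
    [0,0,0.7],
    [0,0,0.7],
    [0,0,0.7],
    [0,0,0.7],
    [0,0,0.7],
    [0,0,0.7],
    [0,0,0.7],
    [0,0,0.7]
  ],
  "dr": [
    [0,0,0],
    [0,0,0],
    [0,0,0],
    [0,0,0],
    [0,0,0],
    [0,0,0],
    [0,0,0],
    [0,0,0],
    [0,0,0],
    [0,0,0]
  ]
}}

```text
time: 28.0
position: [0.5239, 0.3559, 0.0255]
tool_rot: [-0.0, 3.142, 0.001]
ft_force: [0.8, -0.5, -0.3]
grip_width: 0.414
grip_force: 20.0
```

Call:
{"method": "send_rows", "body": {
  "xyz": [
    [0,0,0],
    [0,0,0],
    [0,0,0],
    [0,0,0],
    [0,0,0],
    [0,0,-10],
    [0,0,-25],
    [0,0,-45],
    [0,0,-70],
    [0,0,-90]
  ],
  "dr": [
    [0,0,0],
    [0,0,0],
    [0,0,0],
    [0,0,0],
    [0,0,0],
    [0,0,0],
    [0,0,0],
    [0,0,0],
    [0,0,0],
    [0,0,0]
  ],
  "jaw": 52
}}

```text
time: 28.83
position: [0.5242, 0.3566, 0.1188]
tool_rot: [-0.001, 3.14, 0.003]
ft_force: [1.0, 1.1, -0.5]
grip_width: 0.598
grip_force: 0.0
```

```bash
python3 -c "
from h import *
go(.648,-.248,.12,42.5)"
```

```text
t 28.83 pos [0.5242 0.3566 0.1188] d_mm [-123.5 -604.7   -2.1] dr [ 3.0e-03 -1.0e-03  2.4e+00] F [ 1.   1.1 -0.5] w 52.0 g 0.0 yaw 42.5
```

Call:
{"method": "send_rows", "body": {
  "xyz": [
    [-6,-30,0],
    [-12,-60,0],
    [-18,-90,0],
    [-24,-120,0],
    [-30,-150,0],
    [-36,-180,0],
    [-42,-210,0],
    [-48,-240,0],
    [-54,-270,0],
    [-60,-300,0]
  ],
  "dr": [
    [0,0,0.12],
    [0,0,0.24],
    [0,0,0.36],
    [0,0,0.48],
    [0,0,0.6],
    [0,0,0.72],
    [0,0,0.84],
    [0,0,0.96],
    [0,0,1.08],
    [0,0,1.2]
  ],
  "jaw": 80
}}

```text
time: 29.67
position: [0.5846, 0.0549, 0.1174]
tool_rot: [1.78, 2.587, 0.003]
ft_force: [-0.2, 0.1, 0.2]
grip_width: 0.92
grip_force: 0.0
```

```bash
python3 -c "
from h import *
go(.648,-.248,.12,42.5)"
```

```text
t 29.67 pos [0.5846 0.0549 0.1174] d_mm [-305.5  -49.    -2.5] dr [ 2.000e-03 -1.000e-03  1.195e+00] F [-0.2  0.1  0.2] w 80.1 g 0.0 yaw 42.5
```

Call:
{"method": "send_rows", "body": {
  "xyz": [
    [-34,-5,0],
    [-68,-10,0],
    [-102,-16,0],
    [-136,-22,0],
    [-170,-27,0],
    [-204,-33,0],
    [-238,-38,0],
    [-270,-43,0],
    [-295,-47,0],
    [-305,-49,0]
  ],
  "dr": [
    [0,0,0.12],
    [0,0,0.24],
    [0,0,0.36],
    [0,0,0.48],
    [0,0,0.6],
    [0,0,0.72],
    [0,0,0.84],
    [0,0,0.96],
    [0,0,1.08],
    [0,0,1.195]
  ]
}}

```text
time: 30.5
position: [0.6491, -0.2519, 0.117]
tool_rot: [2.929, 1.129, 0.002]
ft_force: [0.0, -0.4, 0.5]
grip_width: 0.917
grip_force: 0.0
```

```bash
python3 -c "
from h import *
go(.648,-.248,.1,42.5)"
```

```text
t 30.50 pos [ 0.6491 -0.2519  0.117 ] d_mm [ 1.8 -3.7 17. ] dr [ 0.003 -0.    -0.006] F [ 0.  -0.4  0.5] w 79.8 g 0.0 yaw 42.5
```

Call:
{"method": "send_rows", "body": {
  "xyz": [
    [0,0,8],
    [0,0,16],
    [0,0,24],
    [0,0,32],
    [0,0,37],
    [0,0,37],
    [0,0,37],
    [0,0,37],
    [0,0,37],
    [0,0,37]
  ],
  "dr": [
    [0,0,0],
    [0,0,0],
    [0,0,0],
    [0,0,0],
    [0,0,0],
    [0,0,0],
    [0,0,0],
    [0,0,0],
    [0,0,0],
    [0,0,0]
  ]
}}

```text
time: 31.33
position: [0.6491, -0.2463, 0.0789]
tool_rot: [2.925, 1.146, 0.002]
ft_force: [0.1, -0.2, -0.6]
grip_width: 0.92
grip_force: 0.0
```

```bash
python3 -c "
from h import *
go(.648,-.248,.034,42.5)
c=calibration('scene');im=get_image('scene')
u,v=proj(c,[.648,-.248,.05])[0].astype(int)
cv2.imwrite('pics/s5.png',cv2.resize(im[v-40:v+40,u-52:u+52,::-1],(780,600),interpolation=cv2.INTER_CUBIC))"
```

```text
t 31.33 pos [ 0.6491 -0.2463  0.0789] d_mm [-2.1  0.5 44.9] dr [ 0.001 -0.001  0.005] F [ 0.1 -0.2 -0.6] w 80.1 g 0.0 yaw 42.5
```

View pics/s5.png

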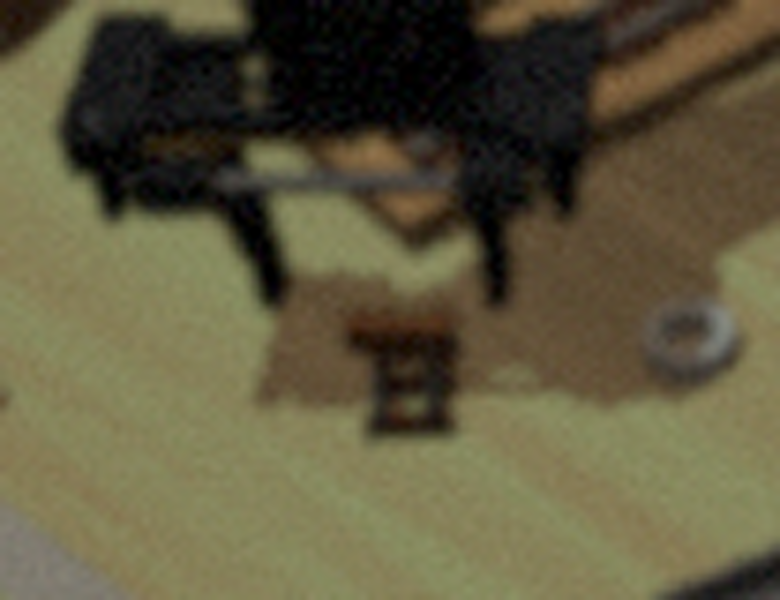

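```bash
python3 -c "
from h import *
c=calibration('scene')
u,v=proj(c,[.648,-.248,.05])[0].astype(int)
def q(P): return ((proj(c,P)-[u-52,v-40]+.5)*7.5).round()
t=np.radians(42.5)
x,y=.648,-.248
print('beam top',q(rect(x,y,t,.012,.044,.044)).tolist(),'bottom',q(rect(x,y,t,.012,.044,.028)).tolist(),'base',q(rect(x,y,t,.06,.036,0)).tolist())
print('tips',q(rect(.6491,-.2463,t,.0,.080,.0619)).tolist())
"
```

```text
beam top [[454.0, 328.0], [345.0, 328.0], [350.0, 308.0], [458.0, 308.0]] bottom [[461.0, 356.0], [353.0, 356.0], [358.0, 336.0], [465.0, 335.0]] base [[454.0, 445.0], [366.0, 445.0], [389.0, 343.0], [473.0, 343.0]]
tips [[495.0, 289.0], [294.0, 290.0], [294.0, 290.0], [495.0, 289.0]]
```

The projected beam matches the one seen at (350–460, 313–335) to about 3 mm. Descending to grip.

Call:
{"method": "send_rows", "body": {
  "xyz": [
    [-1,0,8],
    [-2,0,16],
    [-2,0,24],
    [-2,0,31],
    [-2,0,37],
    [-2,0,41],
    [-2,0,44],
    [-2,0,45],
    [-2,0,45],
    [-2,0,45]
  ],
  "dr": [
    [0,0,0],
    [0,0,0],
    [0,0,0],
    [0,0,0],
    [0,0,0],
    [0,0,0],
    [0,0,0],
    [0,0,0],
    [0,0,0],
    [0,0,0]
  ]
}}

```text
time: 32.22
position: [0.6476, -0.2476, 0.0336]
tool_rot: [2.925, 1.146, 0.001]
ft_force: [-0.4, 0.3, -0.5]
grip_width: 0.922
grip_force: 0.0
```

Call:
{"method": "send_rows", "body": {
  "xyz": [
    [0,0,0],
    [0,0,0],
    [0,0,0],
    [0,0,0],
    [0,0,0],
    [0,0,0],
    [0,0,0],
    [0,0,0],
    [0,0,0],
    [0,0,0]
  ],
  "dr": [
    [0,0,0],
    [0,0,0],
    [0,0,0],
    [0,0,0],
    [0,0,0],
    [0,0,0],
    [0,0,0],
    [0,0,0],
    [0,0,0],
    [0,0,0]
  ],
  "jaw": 30
}}

```text
time: 33.05
position: [0.6474, -0.2476, 0.0334]
tool_rot: [-2.925, -1.146, -0.001]
ft_force: [0.9, -0.3, 0.0]
grip_width: 0.502
grip_force: 20.0
```

```bash
python3 -c "
from h import *
go(.625,0,.12,74.5)"
```

```text
t 33.05 pos [ 0.6474 -0.2476  0.0334] d_mm [ 151.8 -197.   -86.5] dr [ 0.    -0.    -0.554] F [ 0.9 -0.3  0. ] w 43.7 g 20.0 yaw 74.5
```

Call:
{"method": "send_rows", "body": {
  "xyz": [
    [0,0,-20],
    [0,0,-50],
    [19,-25,-80],
    [39,-50,-80],
    [59,-76,-80],
    [79,-102,-80],
    [99,-128,-80],
    [119,-154,-80],
    [138,-180,-80],
    [152,-197,-80]
  ],
  "dr": [
    [0,0,0],
    [0,0,0],
    [0,0,-0.1],
    [0,0,-0.2],
    [0,0,-0.3],
    [0,0,-0.4],
    [0,0,-0.5],
    [0,0,-0.56],
    [0,0,-0.56],
    [0,0,-0.56]
  ]
}}

```text
time: 33.88
position: [0.624, 0.0046, 0.1134]
tool_rot: [-2.489, -1.913, -0.001]
ft_force: [0.5, 1.0, -0.2]
grip_width: 0.495
grip_force: 20.0
```

```bash
python3 -c "
from h import *
go(.625,0,.0386,74.3)"
```

```text
t 33.88 pos [0.624  0.0046 0.1134] d_mm [-4.3  2.3 74.8] dr [-0.001 -0.002  0.013] F [ 0.5  1.  -0.2] w 43.0 g 20.0 yaw 74.3
```

Call:
{"method": "send_rows", "body": {
  "xyz": [
    [-1,0,12],
    [-1,0,25],
    [-1,0,38],
    [-1,0,48],
    [-1,0,56],
    [-1,0,63],
    [-1,0,68],
    [-1,0,72],
    [-1,0,74],
    [-1,0,74]
  ],
  "dr": [
    [0,0,0],
    [0,0,0],
    [0,0,0],
    [0,0,0],
    [0,0,0],
    [0,0,0],
    [0,0,0],
    [0,0,0],
    [0,0,0],
    [0,0,0]
  ]
}}

```text
time: 34.72
position: [0.6248, -0.0007, 0.0392]
tool_rot: [-2.494, -1.909, -0.0]
ft_force: [0.8, 0.1, -0.8]
grip_width: 0.502
grip_force: 20.0
```

```bash
python3 -c "
from h import *
go(.625,0,.0384,74.3)
c=calibration('scene');im=get_image('scene')
u,v=proj(c,[.625,0,.03])[0].astype(int)
cv2.imwrite('pics/s6.png',cv2.resize(im[v-40:v+40,u-52:u+52,::-1],(780,600),interpolation=cv2.INTER_CUBIC))"
```

```text
t 34.72 pos [ 0.6248 -0.0007  0.0392] d_mm [0.8 0.  0.8] dr [-0.   -0.    0.01] F [ 0.8  0.1 -0.8] w 43.7 g 20.0 yaw 74.3
```

View pics/s6.png

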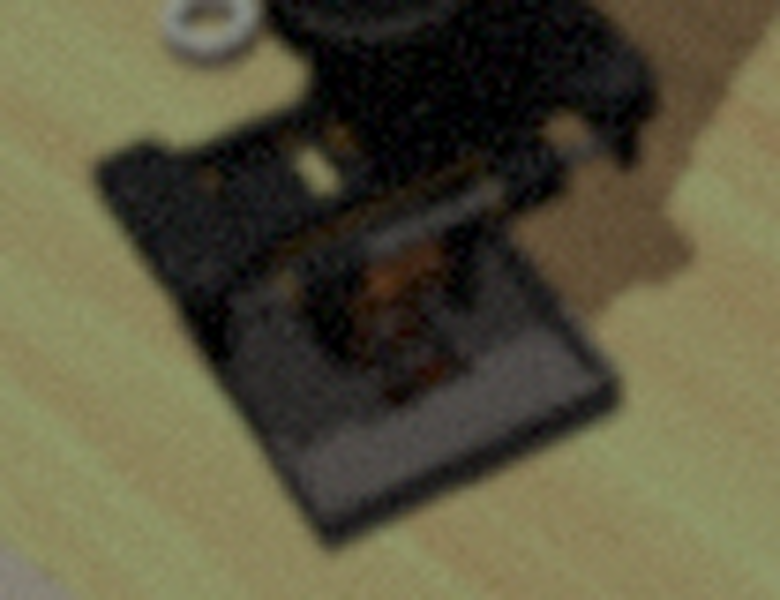

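The buffer stop is upright at about (405,320), well inside the square tray. Settle 0.8 mm and release.

Call:
{"method": "send_rows", "body": {
  "xyz": [
    [0,0,0.4],
    [0,0,0.8],
    [0,0,0.8],
    [0,0,0.8],
    [0,0,0.8],
    [0,0,0.8],
    [0,0,0.8],
    [0,0,0.8],
    [0,0,0.8],
    [0,0,0.8]
  ],
  "dr": [
    [0,0,0],
    [0,0,0],
    [0,0,0],
    [0,0,0],
    [0,0,0],
    [0,0,0],
    [0,0,0],
    [0,0,0],
    [0,0,0],
    [0,0,0]
  ]
}}

```text
time: 35.6
position: [0.6248, -0.0007, 0.0386]
tool_rot: [-2.494, -1.909, -0.0]
ft_force: [0.7, -0.7, 0.6]
grip_width: 0.502
grip_force: 20.0
```

Call:
{"method": "send_rows", "body": {
  "xyz": [
    [0,0,0],
    [0,0,0],
    [0,0,0],
    [0,0,0],
    [0,0,0],
    [0,0,-10],
    [0,0,-25],
    [0,0,-45],
    [0,0,-70],
    [0,0,-100]
  ],
  "dr": [
    [0,0,0],
    [0,0,0],
    [0,0,0],
    [0,0,0],
    [0,0,0],
    [0,0,0],
    [0,0,0],
    [0,0,0],
    [0,0,0],
    [0,0,0]
  ],
  "jaw": 60
}}

```text
time: 36.43
position: [0.6238, -0.0006, 0.1391]
tool_rot: [-2.493, -1.909, 0.002]
ft_force: [0.5, 0.4, 0.3]
grip_width: 0.688
grip_force: 0.0
```

Call:
{"method": "send_rows", "body": {
  "xyz": [
    [-20,20,-20],
    [-40,40,-60],
    [-60,60,-100],
    [-80,80,-100],
    [-100,100,-100],
    [-120,120,-100],
    [-140,140,-100],
    [-140,140,-100],
    [-140,140,-100],
    [-140,140,-100]
  ],
  "dr": [
    [0,0,0],
    [0,0,0],
    [0,0,0],
    [0,0,0],
    [0,0,0],
    [0,0,0],
    [0,0,0],
    [0,0,0],
    [0,0,0],
    [0,0,0]
  ]
}}

```text
time: 37.27
position: [0.7233, -0.1716, 0.2388]
tool_rot: [-2.493, -1.909, -0.002]
ft_force: [-0.3, 1.4, 0.6]
grip_width: 0.689
grip_force: 0.0
```

```bash
python3 -c "
from h import *
go(.625,0,.2,74.3)
a=get_image('scene')[80:320,80:420,::-1];b=get_image('top')[110:280,100:440,::-1]
cv2.imwrite('pics/f1.png',cv2.resize(a,(800,565),interpolation=cv2.INTER_CUBIC))
cv2.imwrite('pics/f2.png',cv2.resize(b,(800,400),interpolation=cv2.INTER_CUBIC))"
```

```text
t 37.27 pos [ 0.7233 -0.1716  0.2388] d_mm [ 140.  -139.6   39.1] dr [-0.    -0.002  0.01 ] F [-0.3  1.4  0.6] w 59.9 g 0.0 yaw 74.3
```

View pics/f1.png

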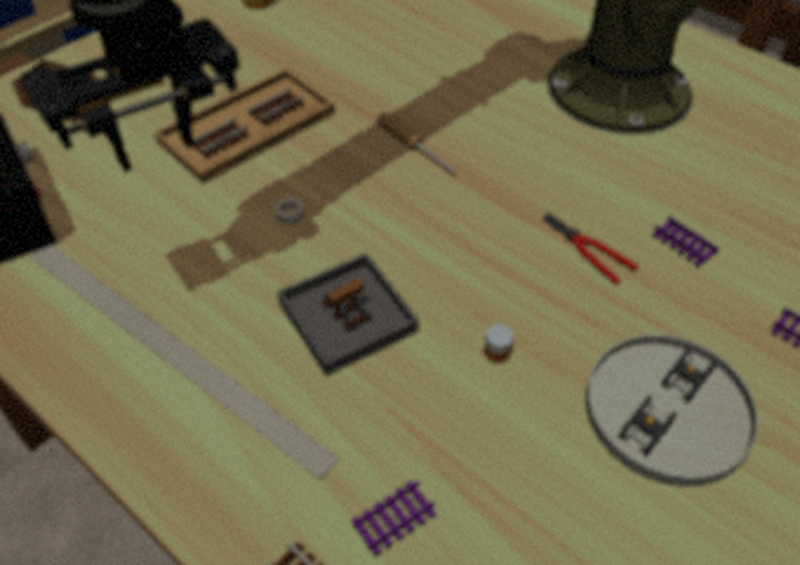

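View pics/f2.png

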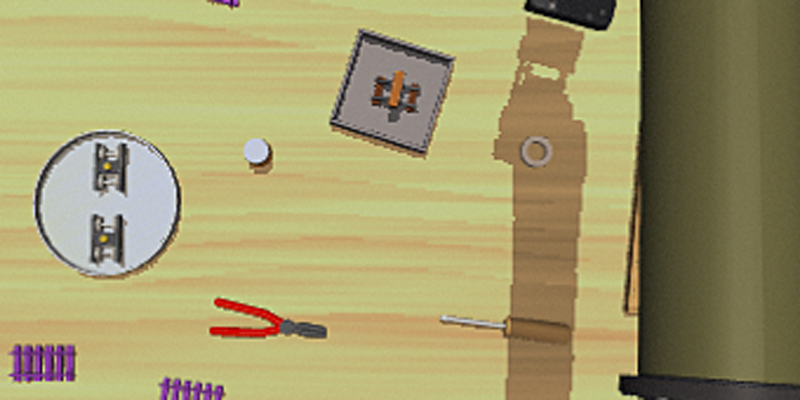

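All five parts sit flat: the tracks at f1 (222,137) and (277,107), the bogies at (645,425) and (688,375), and the buffer stop at (345,305). The pot and tape have not moved. Handing in.

```bash
python3 -c "
from bench import *
print(close_job())"
```

```text
the job is handed in; nothing more can be done
None
```

The job is handed in at about 37 s of the 112 s, with no verdict returned: both tracks are in the long tray, both bogies in the round tin and the buffer stop in the square tray, all upright and flat in the last pictures, with pot, tape and purple look-alikes left alone. One mismatch with the brief: the pictures show the long tray's long side along world x rather than y, and I placed the tracks by the pictures.

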